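# Open the terminal box: release the snap tab and push the cover off

### The job

Open the grey terminal box: press its blue snap tab down until the white cover springs forward, then push the cover by its upright ledge right off its seat, so that it lies flat on the rest at the other end of the box with the whole terminal opening clear. Only press and push with the fingers: do not lift or carry the cover, and leave the other things on the bench where they are.

Things in the scene. Friction and masses are not known exactly. Their poses are not given: they have to be found in the camera images.
- terminal_box: Grey terminal box on an aluminium plate (214x112 mm), rigid, fixed. Origin on the bench surface; +x is the way the cover slides off, +z up. Seat: x -86 to 0 mm, top 34 mm above the bench, between side walls (outer faces y +-47 mm) whose black lips, 45 mm high, overhang the cover edges. End wall behind the cover: x -104 to -84 mm, 33 mm high (39 mm at the spring plunger driving the cover to +x).
- cover: White sliding cover, loose, about 0.14 kg: flange 80x80x6 mm, middle part 18 mm high, upright push ledge 60 mm wide and 30 mm high along its rear edge (x -40 to -32 mm). Origin: centre of underside; axes as the box. In the box frame its origin is at x -42, z 34 mm closed, x about -31 to -24 once sprung; wholly off the seat from x +40 mm; meets the end stop at x +62. Slides with 1 to 2 N.
- cover_ledge (a point): Centre of the rear face (looking to -x) of the cover's push ledge, 22 mm above the cover's underside, 8 mm below the ledge's top; push here towards +x. Closed, it is 56 mm above the bench. Axes as the cover.
- tab_pad (a point): Centre of the top face of the blue snap tab's pad (30 x 32 mm, ribbed), 58 mm above the bench when up; it stands beside the box on its +y side, at x = -46, y = +66 mm in the box's frame. The pad moves straight down. Site axes as the box's.
- rest (a point): Centre of the top of the cover rest, at x = +51, y = 0, z = 33 mm in the box frame, axes as the box. The flat rest runs from x 0 to 102 mm (box frame), 1 mm below the seat, with side guides 39 mm above the bench, and ends in a rubber-faced stop at x = 102 mm, 52 mm above the bench.
- snap_tab (a joint): How far the blue tab is pressed: 0 = up, 0.009 m = stop. It frees the cover at about 0.0065 m; pressing takes up to about 5 N, more only at the stop. Under the released cover it stays partly down (0.004 to 0.006 m); it springs up by itself once the cover is pushed past it.
- spare_ring_1: Bystander: orange ring, 70 mm across, 12 mm high, lying on the bench beside the box on its -y side. Origin: centre of underside.
- t_bolt_1: Bystander: steel bolt, 35 mm long, 13 mm high, lying beside the box on its -y side. Origin: centre of underside.
- grease_tub: Bystander: tub with yellow lid, 66 mm across, 42 mm high, standing beside the box on its +y side, beside the rest. Origin: centre of underside.
- pin_case: Bystander: small blue case, 52 x 79 x 25 mm high, shut, behind the box. Origin: centre of underside.
- oil_bottle: Bystander: white oil bottle with red nozzle, 38 mm across, 126 mm high, behind the box. Origin: centre of underside.

How it is judged (in metres and radians):
On the way, in this order (a step that is already met when the one before it is completed fails the run):
1. the tab has been pressed down and the cover has sprung forward (value of joint snap_tab above 0.0025 m and x of cover in the frame of terminal_box above -0.0365 m), for 0.1 s.
2. the cover is pushed wholly off its seat (x of cover in the frame of terminal_box above 0.039 m), for 0.1 s.
At the end, for the whole second after the job is handed in: The cover lies flat (within 0.1 rad) and still on the rest, straight to 0.12 rad, its origin 39 to 68 mm along the box's x, within 12 mm of the middle line and 27 to 39 mm above the bench (so wholly off the seat), and the tab is up again (below 3 mm) (x of cover in the frame of terminal_box between 0.039 and 0.068 m and y of cover in the frame of terminal_box between -0.012 and 0.012 m and z of cover in the frame of terminal_box between 0.027 and 0.039 m and angle between cover's own z axis and vertical below 0.1 rad and angle between the x axis of cover and the x axis of terminal_box, either way round below 0.12 rad and linear speed of cover below 0.02 m/s and value of joint snap_tab below 0.003 m); the robot touches nothing.
It fails at once if the cover is lifted more than 15 mm above its seat (z of cover in the frame of terminal_box above 0.049 m).
It fails at once if the cover falls off the box (z of cover in the frame of terminal_box below 0.015 m).
It fails at once if a bystander is moved by more than 20 mm (distance of any of spare_ring_1, t_bolt_1, grease_tub, oil_bottle, pin_case from where it was at the start of the episode above 0.02 m).
It also fails if it takes over 42 s, if anything falls off the work surface, if the arm or the gripper's body presses on something with over 40 N, if the wrist force passes 120 N, or if a joint passes its speed limit or range.

### The arm

A 6-joint arm with a two-finger parallel gripper is mounted at the origin on a cart in front of the work surface, level with it; the furniture and walls round the work are solid. World frame = base frame: x ahead of the robot, y to its left, z up, the work surface at z = 0. Lengths are in m, angles in degrees, forces in N, time in s.
With the tool pointing down it reaches from about 0.35 to 0.875 m from the base axis. Payload 4.2 kg.
Tool frame: the origin (TCP) lies on the centre line of the jaws, within the pads' length; the fingertips stand 25 mm ahead of it and the grasp point (between the pads) lies 6 mm ahead of it; z points along the fingers, y is the line along which they close (so a half turn about z gives the same grasp; the last joint's range is limited). The gripper opens to 87 mm and grips with 3 to 60 N. Pads are 19 mm wide; open, the fingers measure 117 mm over their backs; the gripper's body (75 mm by 190 mm) begins 51 mm behind the grasp point.
Start: joints at [80.248, 22.042, 0.453, 0, -68.411, -14.817], TCP at [0.26, 0.568, 0.217] pointing down, gripper open.
Joint ranges: [-179.83, 179.83], [-69.29, 118.12], [-61.27, 80.66], [-181.25, 117.63], [-171.15, -9.14], [-177.46, 177.46]. Speed limits (degrees/s): [159.86, 159.86, 180, 180, 180, 180].

### API

Orientations are given as a 3x3 rotation matrix whose columns are the frame's x, y, z axes.
In Python, from station import r gives the robot as it stands.
- The arm moves only by the tool move_arm, never from a script. Its argument "series" is a list of rows, each an object with "grip": the opening, from 0 (shut) to 1 (fully open); "xyz": the shift along the tool's x, y, z in mm, a list of three; "angular": the turn, a rotation vector about the tool's x, y, z in rad, a list of three. A call has 1 to 10 rows; each row is the pose to reach, as a shift and turn from the pose commanded when the call began, along the tool's axes at that moment; what a row does not reach only later rows make up. A row lasts 1/10 s, in which the tool goes at most 50 mm and 8.59 degrees, less where a joint would pass 70% of its speed; a pose out of reach is approached as far as the arm can. A call with a gripper value outside its range is refused whole. The fingers move at their own pace and stop on an object; the grip force is fixed at half the most. Time passes only in rows, so rows that repeat a pose let the fingers close. It gives the time, the measured TCP pose, the force, the opening and the grip force at its end, in the units of the state.
- r.sense(): the state, without advancing time (a new reading comes with each control period).
- r.capture(name): name is "scene" or "top" or "wrist"; returns a dict with "img" (400x640x3 uint8, red, green, blue), "camera_matrix" (3x3 intrinsics, pixels), "rvec" (rotation vector, rad) and "tvec" (3), from world to camera coordinates, as OpenCV has them; the wrist camera has in their place "hand_eye" (4x4, takes a point from camera to tool coordinates, whose origin is the TCP and whose axes are the flange's). Camera axes: x right, y down, z forward; pixel columns grow to the right and rows downward; lengths in m; the calibration is good to about 2 mm. The wrist camera is an equidistant fisheye: a pixel r from the principal point sees the ray r / f radians off the axis. A picture is of the moment at which its call begins: read the wrist's pose just before it. There is no depth.
- r.finish_job(): hands the job in; it is judged then, once.
The state is a dict: "time_s": time; "joints": joint angles; "joint_velocities": joint speeds; "effort": joint torques, N m; "tcp_pos": TCP position; "ee_rot": TCP orientation; "wrist_force": force on the tool from outside, world axes, zero at the start; "moment": the same for the moment, N m; "gripper_width": opening from 0.0 (shut) to 1.0 (fully open); "gripper_force": force on a finger pad.
Only numpy, scipy, OpenCV 4.12 (cv2) and the standard library are available. Lean on these libraries where they do the work, as an engineer would, in place of code of your own. Each camera call takes 0.05 s, during which the arm holds its last target. There are 200 camera calls.

## Working session

There is one attempt and no reset: what is moved stays moved. The work goes in short steps, Python scripts to look and compute and a tool call to move; the robot and the scene stay as the last step left them, time stands still between calls to the robot, and variables do not carry over. Pictures are saved under pics/ and viewed, at most 10 in all, crops included, and the job is handed in when it is done.

Besides the shell and the picture viewer there is one more tool, called after "Call:" by a JSON object that holds its "api" and its "payload". move_arm: Moves the arm, as the interface text tells. Its arguments: {"type":"object","properties":{"series":{"type":"array"}},"required":["series"]}

```bash
mkdir -p pics; ls
python3 - <<'E'
from station import r
import cv2,pickle,numpy as np
s=r.sense();print(s['tcp_pos'],s['ee_rot'],s['time_s'])
d={}
for n in('scene','top'):
    c=r.capture(n);d[n]=c;cv2.imwrite(f'pics/{n}0.png',c['img'][:,:,::-1])
    R=cv2.Rodrigues(np.array(c['rvec'],float))[0];print(n,-R.T@np.array(c['tvec']).ravel(),R[2])
pickle.dump(d,open('c0.pkl','wb'))
E
```

```text
pics
[0.25957158 0.56785004 0.21633249] [[ 9.09407385e-01 -4.15905667e-01 -8.26741943e-04]
 [-4.15906468e-01 -9.09404924e-01 -2.11998218e-03]
 [ 1.29869407e-04  2.27177477e-03 -9.99997411e-01]] 0.0
scene [ 0.05112174 -0.58285442  0.7206816 ] [ 0.59483761  0.39125194 -0.70220377]
top [ 0.50118185 -0.23395239  0.92854032] [ 0.10151637  0.03726735 -0.99413559]
```

View pics/top0.png

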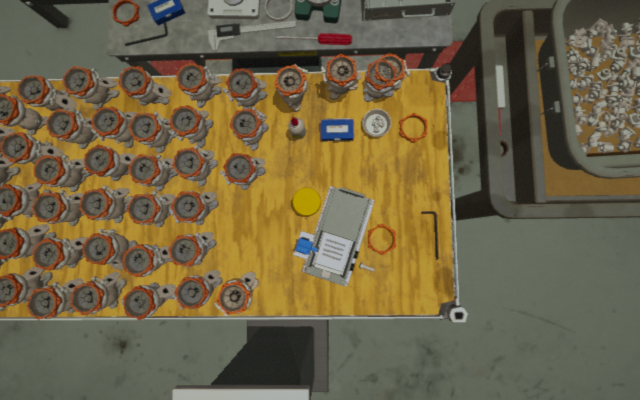

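View pics/scene0.png

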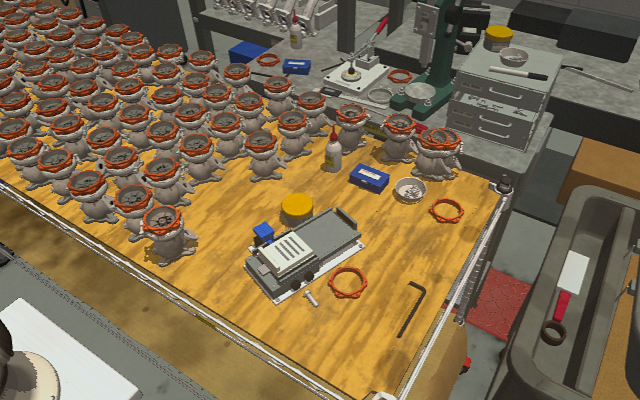

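Top: box near (338,235), blue tab at (304,245), cover at (333,253) on the robot-side end, rest running toward (350,200); tub (306,201), ring (381,239), bolt (367,268).

```bash
cat > h.py <<'E'
import numpy as np,cv2
def ray(c,uv,z):
    R=cv2.Rodrigues(np.array(c['rvec'],float))[0];t=np.array(c['tvec'],float).ravel()
    o=-R.T@t;d=R.T@np.linalg.inv(c['camera_matrix'])@np.array([*uv,1.]);return o+d*(z-o[2])/d[2]
def proj(c,P):
    return cv2.projectPoints(np.atleast_2d(np.array(P,float)),np.array(c['rvec'],float),np.array(c['tvec'],float),np.array(c['camera_matrix'],float),None)[0][:,0]
def blob(img,lo,hi,box):
    h=cv2.cvtColor(img,cv2.COLOR_RGB2HSV);m=cv2.inRange(h,lo,hi);k=np.zeros_like(m);x0,y0,x1,y1=box;k[y0:y1,x0:x1]=255;m&=k
    n,l,s,ce=cv2.connectedComponentsWithStats(m);i=1+s[1:,4].argmax();return ce[i],s[i],(l==i).astype(np.uint8)
E
python3 - <<'E'
import pickle,cv2,numpy as np
from h import *
d=pickle.load(open('c0.pkl','rb'))
for n,b in(('top',(285,225,325,265)),('scene',(245,215,280,250))):
    ce,s,m=blob(d[n]['img'],(100,120,60),(125,255,255),b);print(n,ce,s,ray(d[n],ce,.058))
ce,s,m=blob(d['top']['img'],(20,150,100),(32,255,255),(285,180,325,220));print('tub',s,ray(d['top'],ce,.042))
a=cv2.resize(d['top']['img'][180:290,285:395],(600,600),interpolation=cv2.INTER_NEAREST)
b=cv2.resize(d['scene']['img'][200:310,240:370],None,fx=5,fy=5,interpolation=cv2.INTER_NEAREST)
cv2.imwrite('pics/a.png',a[:,:,::-1]);cv2.imwrite('pics/b.png',b[:,:,::-1])
E
```

```text
top [304.65550239 246.04784689] [296 238  22  16 209] [ 0.47724452 -0.15635576  0.058     ]
scene [263.16230366 229.52879581] [254 222  20  16 191] [ 0.47786847 -0.15617686  0.058     ]
tub [ 285  180   40   40 1508] [ 0.58523062 -0.15350966  0.042     ]
```

View pics/a.png

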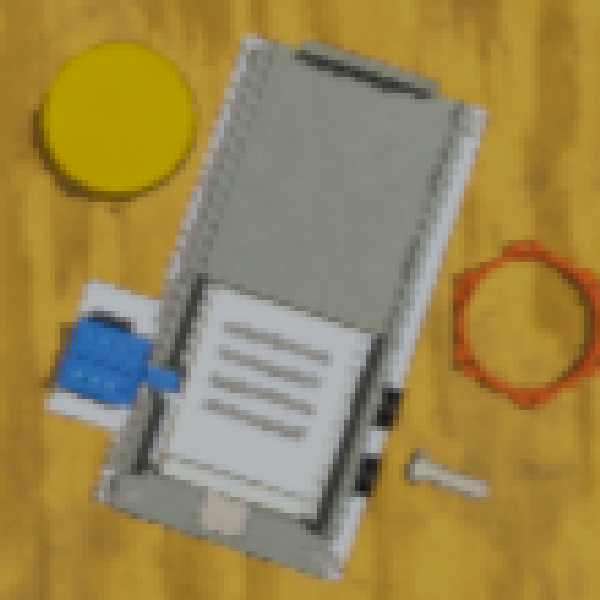

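View pics/b.png

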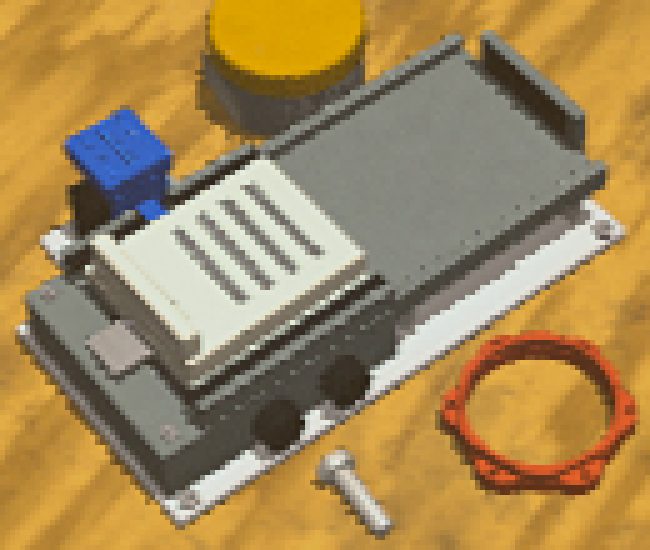

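Crop a (scale 5.4545, offset 285,180): plate corners at about (250,35), (487,110), (335,578), (97,497); the pad centre is near (105,358), and the tongue reaches right to the cover. Crop b shows the ledge at the rear of the cover (near end), standing only slightly above the middle part, and the spring plunger behind it.

Run:
```python
import pickle
from h import *
d=pickle.load(open('c0.pkl','rb'));c=d['top']
P=np.array([ray(c,(285+u/5.4545,180+v/5.4545),.004) for u,v in((250,35),(487,110),(335,578),(97,497))])
print(P.round(4),'len',np.linalg.norm(P[0]-P[3]),np.linalg.norm(P[1]-P[2]),'w',np.linalg.norm(P[0]-P[1]),np.linalg.norm(P[3]-P[2]))
x=P[0]+P[1]-P[2]-P[3];yaw=np.arctan2(x[1],x[0]);R=np.array([[np.cos(yaw),-np.sin(yaw)],[np.sin(yaw),np.cos(yaw)]])
o=P.mean(0)[:2];print('yaw',np.degrees(yaw),'centre',o)
pad=np.array([.4775,-.1563]);print('o from pad',pad-R@[-.046,.066],'pad in box',R.T@(pad-o))
for n,px in(('end stop topleft',(303,42)),('stop topright',(437,85))):
    print(n,R.T@(ray(c,(285+px[0]/5.4545,180+px[1]/5.4545),.052)[:2]-o))
for px in((162,475),(315,515)):print('ledge rear top',R.T@(ray(c,(285+px[0]/5.4545,180+px[1]/5.4545),.064)[:2]-o))
for px in((160,205),(385,265)):
    print('scene ledge top',0)
b=d['scene']
for u,v in((92,238),(195,368)):print('ledge rear top scene',R.T@(ray(b,(240+u/5,200+v/5),.064)[:2]-o))
# move to above pad; tool x aligned +box x
```

```text
[[ 0.6177 -0.2157  0.004 ]
 [ 0.583  -0.3191  0.004 ]
 [ 0.3819 -0.2492  0.004 ]
 [ 0.417  -0.1468  0.004 ]] len 0.2122351165332322 0.21287265609405004 w 0.1091782918133755 0.10829440146259493
yaw -19.06052575646902 centre [ 0.49990128 -0.23269182]
o from pad [ 0.4994246  -0.23370356] pad in box [-0.04612015  0.06488806]
end stop topleft [0.10451306 0.02970763]
stop topright [ 0.10475538 -0.02891785]
ledge rear top [-0.08264457  0.02837146]
ledge rear top [-0.07800254 -0.03529868]
scene ledge top 0
scene ledge top 0
ledge rear top scene [-0.07878108  0.02862998]
ledge rear top scene [-0.08214899 -0.04289156]
```

Box origin ≈ (0.4997, −0.2332), yaw −19°. Both views agree on the pad, and the sizes check to about 2 mm. Next, work out the shift to above the pad.

```bash
cat >> h.py <<'E'
O=np.array([.4997,-.2332]);Y=np.radians(-19.06);B=np.array([[np.cos(Y),-np.sin(Y)],[np.sin(Y),np.cos(Y)]])
def go(s,bx,by,z):
    R=np.array(s['ee_rot']);p=np.array(s['tcp_pos']);t=np.array([*(O+B@[bx,by]),z])
    x,y=B[:,0];D=np.array([[x,y,0],[y,-x,0],[0,0,-1]],float).T
    print('t',s['time_s'],'box',B.T@(p[:2]-O),p[2],'F',np.round(s['wrist_force'],1),'grip',s['gripper_width'])
    print('shift',(R.T@(t-p)*1000).round(1),'turn',cv2.Rodrigues(R.T@D)[0].ravel().round(4))
E
python3 -c "
from station import r
from h import *
go(r.sense(),-.046,.066,.20);go(r.sense(),-.046,.066,.10)"
```

```text
t 0.1 box [-0.48852117  0.67880506] 0.21646755657696204 F [ 1.2  0.1 -0.1] grip 1.0015318450020871
shift [499.4 567.4  17.6] turn [ 0.002  -0.     -0.0963]
t 0.1 box [-0.48852117  0.67880506] 0.21646755657696204 F [ 1.2  0.1 -0.1] grip 1.0015318450020871
shift [499.4 567.2 117.6] turn [ 0.002  -0.     -0.0963]
```

Call:
{"api": "move_arm", "payload": {"series": [{"grip": 0,"xyz": [32,37,0],"angular": [0,0,-0.02]},{"grip": 0,"xyz": [64,74,0],"angular": [0,0,-0.04]},{"grip": 0,"xyz": [96,111,0],"angular": [0,0,-0.06]},{"grip": 0,"xyz": [128,148,0],"angular": [0,0,-0.08]},{"grip": 0,"xyz": [160,185,0],"angular": [0,0,-0.096]},{"grip": 0,"xyz": [192,222,0],"angular": [0,0,-0.096]},{"grip": 0,"xyz": [224,259,0],"angular": [0,0,-0.096]},{"grip": 0,"xyz": [256,296,0],"angular": [0,0,-0.096]},{"grip": 0,"xyz": [288,333,0],"angular": [0,0,-0.096]},{"grip": 0,"xyz": [320,370,0],"angular": [0,0,-0.096]}]}}

```text
time_s: 1.1
tcp_pos: [0.3968, 0.0969, 0.2175]
ee_rot: [[0.945, -0.326, 0.0], [-0.326, -0.945, 0.0], [0.0, -0.0, -1.0]]
wrist_force: [2.4, -0.2, 0.1]
gripper_width: 0.173
gripper_force: 0.0
```

```bash
python3 -c "
from station import r
from h import *
go(r.sense(),-.046,.066,.15)"
```

```text
t 1.1 box [-0.20503011  0.27838519] 0.21750255388027454 F [ 2.4 -0.2  0.1] grip 0.1732761894985661
shift [158.9 212.5  67.4] turn [-0.0003 -0.0001  0.0006]
```

Call:
{"api": "move_arm", "payload": {"series": [{"grip": 0,"xyz": [27,36,0],"angular": [0,0,0]},{"grip": 0,"xyz": [54,72,0],"angular": [0,0,0]},{"grip": 0,"xyz": [81,108,10],"angular": [0,0,0]},{"grip": 0,"xyz": [108,144,30],"angular": [0,0,0]},{"grip": 0,"xyz": [135,180,50],"angular": [0,0,0]},{"grip": 0,"xyz": [155,208,67],"angular": [0,0,0]},{"grip": 0,"xyz": [157,209,80],"angular": [0,0,0]},{"grip": 0,"xyz": [157,209,90],"angular": [0,0,0]},{"grip": 0,"xyz": [157,209,90],"angular": [0,0,0]}]}}

```text
time_s: 2.0
tcp_pos: [0.4757, -0.1498, 0.1258]
ee_rot: [[0.945, -0.327, -0.004], [-0.327, -0.945, 0.0], [-0.004, 0.001, -1.0]]
wrist_force: [-1.2, 0.5, 0.4]
gripper_width: 0.002
gripper_force: 0.0
```

```bash
python3 -c "
from station import r
from h import *
go(r.sense(),-.046,.066,.086)
c=r.capture('scene');cv2.imwrite('pics/c.png',cv2.resize(c['img'][160:310,220:380],(640,600),interpolation=cv2.INTER_CUBIC)[:,:,::-1])"
```

```text
t 2.0 box [-0.04991527  0.07103861] 0.1258184766482859 F [-1.2  0.5  0.4] grip 0.0018000784691970908
shift [ 4.1  5.  39.8] turn [ 0.0009  0.0039 -0.0005]
```

View pics/c.png

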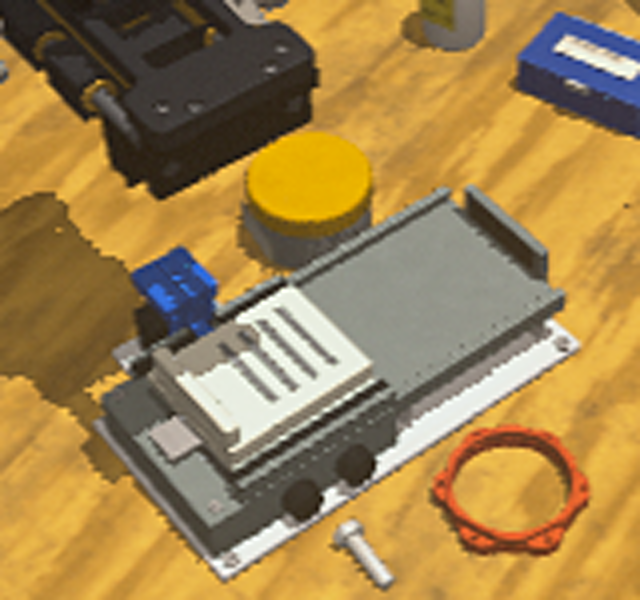

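```bash
python3 -c "
from station import r
from h import *
s=r.sense();p=np.array(s['tcp_pos']);print(s['tcp_pos'],s['time_s'])
c=r.capture('scene')
for dz in(-.025,0,.045):print((proj(c,p+[0,0,dz])-[220,160])*4)
go(r.sense(),-.046,.066,.086)
cv2.imwrite('pics/d.png',c['img'][:,:,::-1])"
```

```text
[ 0.47654427 -0.14954477  0.12698054] 2.05
[[149.0878314 210.5555319]]
[[142.56638773 172.19782223]]
[[130.11358074  98.95312689]]
t 2.1 box [-0.04863234  0.0718481 ] 0.12779509680371667 F [-0.  -0.1  1. ] grip 0.005258911822108115
shift [ 2.6  5.8 41.8] turn [ 0.0001 -0.0003  0.0012]
```

View pics/d.png

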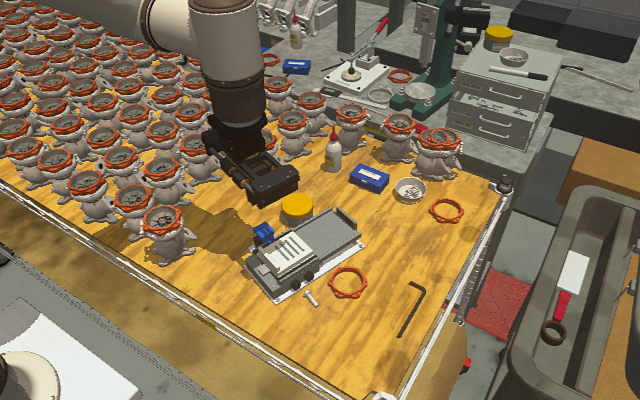

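Fingers (at 255,208 in the full view) stand above the tab at (264,232), as predicted. Descend.

Call:
{"api": "move_arm", "payload": {"series": [{"grip": 0,"xyz": [2.5,5,15],"angular": [0,0,0]},{"grip": 0,"xyz": [2.5,5,30],"angular": [0,0,0]},{"grip": 0,"xyz": [2.5,5,40],"angular": [0,0,0]},{"grip": 0,"xyz": [2.5,5,44],"angular": [0,0,0]},{"grip": 0,"xyz": [2.5,5,47],"angular": [0,0,0]},{"grip": 0,"xyz": [2.5,5,49],"angular": [0,0,0]},{"grip": 0,"xyz": [2.5,5,50],"angular": [0,0,0]},{"grip": 0,"xyz": [2.5,5,51],"angular": [0,0,0]},{"grip": 0,"xyz": [2.5,5,51],"angular": [0,0,0]}]}}

```text
time_s: 3.0
tcp_pos: [0.4779, -0.1555, 0.0766]
ee_rot: [[0.945, -0.327, 0.0], [-0.327, -0.945, -0.0], [0.0, -0.0, -1.0]]
wrist_force: [0.1, -1.0, -0.1]
gripper_width: 0.004
gripper_force: 0.0
```

```bash
python3 -c "
from station import r
from h import *
go(r.sense(),-.046,.066,.075)
c=r.capture('scene');cv2.imwrite('pics/e.png',cv2.resize(c['img'][160:310,220:380],(640,600),interpolation=cv2.INTER_CUBIC)[:,:,::-1])"
```

```text
t 3.0 box [-0.04594542  0.06631002] 0.07655855547071205 F [ 0.1 -1.  -0.1] grip 0.004239195819289023
shift [-0.1  0.3  1.6] turn [-0.0001 -0.0002 -0.0002]
```

View pics/e.png

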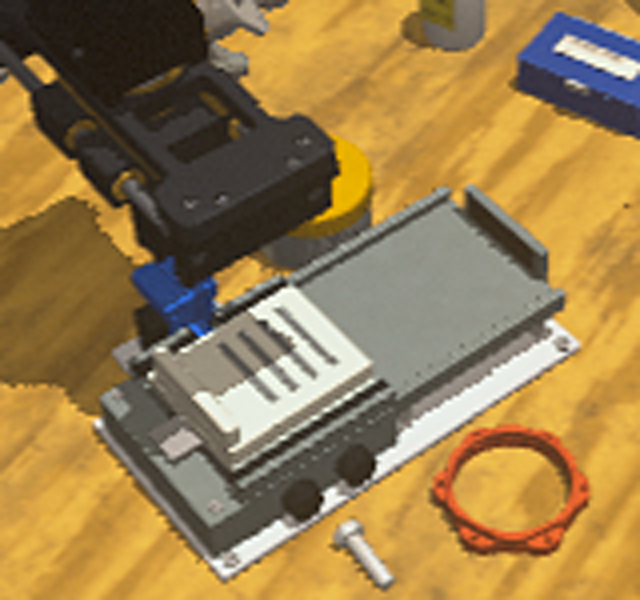

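The cover is still closed, the fingertip is right at the pad (190,280), and there's no force yet, so go down slowly watching force.

Call:
{"api": "move_arm", "payload": {"series": [{"grip": 0,"xyz": [0,0,1],"angular": [0,0,0]},{"grip": 0,"xyz": [0,0,2],"angular": [0,0,0]},{"grip": 0,"xyz": [0,0,3],"angular": [0,0,0]},{"grip": 0,"xyz": [0,0,3],"angular": [0,0,0]}]}}

```text
time_s: 3.45
tcp_pos: [0.4777, -0.1555, 0.0733]
ee_rot: [[0.945, -0.327, -0.0], [-0.327, -0.945, 0.0], [-0.0, 0.0, -1.0]]
wrist_force: [0.4, 0.1, -0.2]
gripper_width: 0.004
gripper_force: 0.0
```

Call:
{"api": "move_arm", "payload": {"series": [{"grip": 0,"xyz": [0,0,1],"angular": [0,0,0]},{"grip": 0,"xyz": [0,0,2],"angular": [0,0,0]},{"grip": 0,"xyz": [0,0,2],"angular": [0,0,0]}]}}

```text
time_s: 3.75
tcp_pos: [0.4778, -0.1555, 0.0713]
ee_rot: [[0.945, -0.327, -0.0], [-0.327, -0.945, 0.0], [-0.0, 0.0, -1.0]]
wrist_force: [0.1, -0.4, -0.3]
gripper_width: 0.003
gripper_force: 0.0
```

```bash
python3 -c "
from station import r
from h import *
go(r.sense(),-.046,.066,.075)
c=r.capture('scene')
w=r.capture('wrist');w=w['img']
ce,s,m=blob(c['img'],(100,120,60),(125,255,255),(245,215,280,250));print(ce,s)
a=cv2.resize(c['img'][200:275,235:335],(800,600),interpolation=cv2.INTER_CUBIC)[:,:400]
b=cv2.resize(w,(800,500))[:, 200:600]
b=cv2.copyMakeBorder(b,0,100,0,0,cv2.BORDER_CONSTANT)
cv2.imwrite('pics/f.png',np.hstack([a,b])[:,:,::-1])"
```

```text
t 3.75 box [-0.04611481  0.06626174] 0.07128958351753498 F [ 0.1 -0.4 -0.3] grip 0.003445426313992885
shift [ 0.1  0.3 -3.7] turn [ 0.0001  0.0003 -0.0002]
[263.01219512 234.1097561 ] [253 226  21  18 164]
```

View pics/f.png

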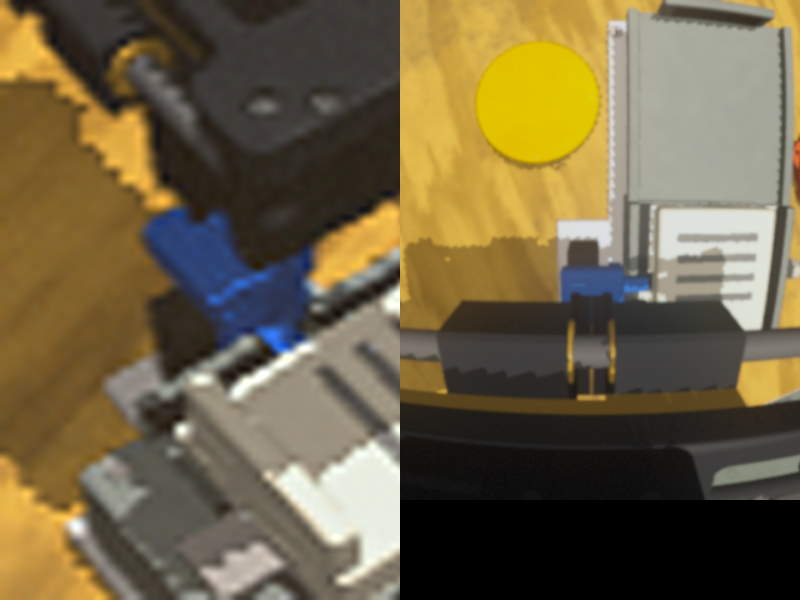

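Left: scene crop, tab still up and cover closed. Right: wrist view, fingers over the pad (wrist crop 590,300). The tip has evidently not touched yet, so continue downward by force.

Call:
{"api": "move_arm", "payload": {"series": [{"grip": 0,"xyz": [0,0,1],"angular": [0,0,0]},{"grip": 0,"xyz": [0,0,2],"angular": [0,0,0]},{"grip": 0,"xyz": [0,0,3],"angular": [0,0,0]},{"grip": 0,"xyz": [0,0,3],"angular": [0,0,0]}]}}

```text
time_s: 4.25
tcp_pos: [0.4777, -0.1555, 0.0683]
ee_rot: [[0.945, -0.327, -0.0], [-0.327, -0.945, 0.0], [-0.0, 0.0, -1.0]]
wrist_force: [-0.5, -0.9, -0.5]
gripper_width: 0.009
gripper_force: 0.0
```

```bash
python3 -c "
from station import r
from h import *
import pickle
d=pickle.load(open('c0.pkl','rb'))
c=r.capture('scene');
for i in(d['scene']['img'],c['img']):
    ce,s,m=blob(i,(100,120,60),(125,255,255),(240,210,280,255))
    print(s,[ (x,np.flatnonzero(m[:,x])[[0,-1]]) for x in range(s[0],s[0]+s[2])])
# wrist: tab in tool frame
w=r.capture('wrist');K=np.array(w['camera_matrix']);T=np.array(w['hand_eye'])
print(K,T.round(4))
s=r.sense();p=np.array(s['tcp_pos']);R=np.array(s['ee_rot'])
ce,st,m=blob(w['img'],(100,120,60),(125,255,255),(250,150,400,260));print(ce,st)
def wray(uv,z):
    q=(np.array(uv)-[K[0,2],K[1,2]])/[K[0,0],K[1,1]];a=np.linalg.norm(q);v=np.array([*(q/a*np.sin(a)),np.cos(a)])
    o=p+R@T[:3,3];v=R@T[:3,:3]@v;P=o+v*(z-o[2])/v[2];return B.T@(P[:2]-O)
for z in (.049,.058):print(wray(ce,z),[wray((u,st[1]),z) for u in(st[0],st[0]+st[2])])
for P in((0,0,25),):
    v=T[:3,:3].T@(np.array(P)/1000-T[:3,3]);a=np.arccos(v[2]/np.linalg.norm(v));q=v[:2]/np.linalg.norm(v[:2])*a;print('tip px',q*[K[0,0],K[1,1]]+K[:2,2])
g=cv2.resize(w['img'][140:290,250:410],(640,600),interpolation=cv2.INTER_CUBIC);cv2.imwrite('pics/g.png',g[:,:,::-1])"
```

```text
[254 222  20  16 191] [(254, array([227, 230])), (255, array([227, 231])), (256, array([226, 232])), (257, array([226, 233])), (258, array([225, 234])), (259, array([225, 235])), (260, array([224, 236])), (261, array([224, 237])), (262, array([223, 237])), (263, array([223, 236])), (264, array([222, 236])), (265, array([222, 235])), (266, array([223, 235])), (267, array([224, 234])), (268, array([225, 234])), (269, array([226, 233])), (270, array([227, 233])), (271, array([228, 232])), (272, array([229, 231])), (273, array([230, 233]))]
[253 226  21  18 147] [(253, array([229, 229])), (254, array([227, 230])), (255, array([227, 232])), (256, array([226, 233])), (257, array([226, 233])), (258, array([228, 234])), (259, array([229, 236])), (260, array([229, 237])), (261, array([228, 237])), (262, array([228, 243])), (263, array([229, 242])), (264, array([233, 241])), (265, array([234, 241])), (266, array([235, 241])), (267, array([236, 241])), (268, array([235, 242])), (269, array([235, 243])), (270, array([235, 243])), (271, array([236, 243])), (272, array([234, 242])), (273, array([232, 233]))]
[[309.70691629   0.         312.73395451]
 [  0.         309.70691629 203.41667245]
 [  0.           0.           1.        ]] [[-6.000e-04 -9.626e-01 -2.708e-01  7.450e-02]
 [ 1.000e+00 -4.000e-04 -8.000e-04 -6.000e-04]
 [ 6.000e-04 -2.708e-01  9.626e-01 -1.670e-01]
 [ 0.000e+00  0.000e+00  0.000e+00  1.000e+00]]
[320.86008969 227.68071749] [ 290  218   70   23 1115]
[-0.04010106  0.06184181] [array([-0.03356209,  0.08148992]), array([-0.03364232,  0.03683449])]
[-0.03678802  0.06208586] [array([-0.03056473,  0.0807854 ]), array([-0.03064109,  0.03828584])]
tip px [313.91192786 233.16267683]
```

View pics/g.png

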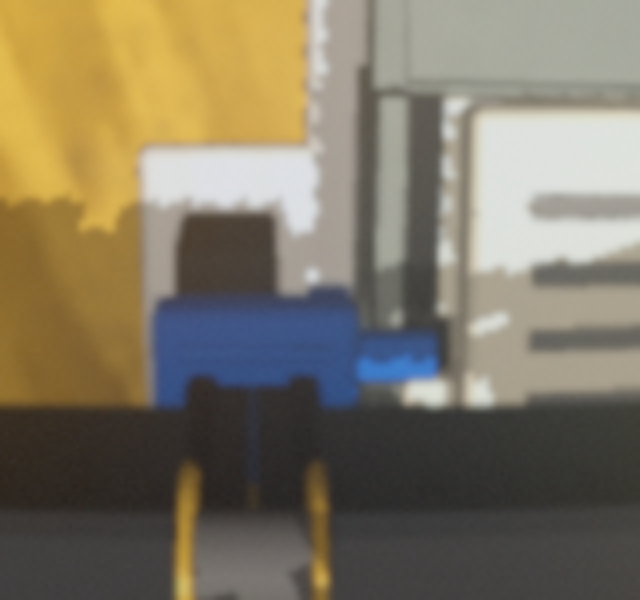

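Wrist crop: the tab is still up, fingers at (255,380) are centred over the pad in y but evidently still above it. Keep going down by force.

Call:
{"api": "move_arm", "payload": {"series": [{"grip": 0,"xyz": [0,0,1],"angular": [0,0,0]},{"grip": 0,"xyz": [0,0,2],"angular": [0,0,0]},{"grip": 0,"xyz": [0,0,3],"angular": [0,0,0]},{"grip": 0,"xyz": [0,0,4],"angular": [0,0,0]},{"grip": 0,"xyz": [0,0,4],"angular": [0,0,0]}]}}

```text
time_s: 4.85
tcp_pos: [0.4777, -0.1555, 0.0643]
ee_rot: [[0.945, -0.327, -0.0], [-0.327, -0.945, 0.0], [-0.0, 0.0, -1.0]]
wrist_force: [-0.1, 0.0, -0.5]
gripper_width: 0.003
gripper_force: 0.0
```

Call:
{"api": "move_arm", "payload": {"series": [{"grip": 0,"xyz": [0,0,1],"angular": [0,0,0]},{"grip": 0,"xyz": [0,0,2],"angular": [0,0,0]},{"grip": 0,"xyz": [0,0,3],"angular": [0,0,0]},{"grip": 0,"xyz": [0,0,4],"angular": [0,0,0]},{"grip": 0,"xyz": [0,0,4],"angular": [0,0,0]}]}}

```text
time_s: 5.35
tcp_pos: [0.4777, -0.1555, 0.0603]
ee_rot: [[0.945, -0.327, -0.0], [-0.327, -0.945, 0.0], [-0.0, 0.0, -1.0]]
wrist_force: [0.6, 0.1, 0.2]
gripper_width: 0.007
gripper_force: 0.0
```

```bash
python3 -c "
from station import r
from h import *
go(r.sense(),-.046,.066,.075)
c=r.capture('scene')
ce,s,m=blob(c['img'],(100,120,60),(125,255,255),(240,210,280,255));print(s)
w=r.capture('wrist')
ce,s,m=blob(w['img'],(100,120,60),(125,255,255),(250,150,400,260));print(s)
col=w['img'][205:262,305].astype(int);print([(205+i,*v) for i,v in enumerate(col)][::3])
"
```

```text
t 5.35 box [-0.04614327  0.06627148] 0.06028120159177176 F [0.6 0.1 0.2] grip 0.0072047792081691734
shift [  0.1   0.3 -14.7] turn [ 0.0001  0.0004 -0.0002]
[254 227  19  17 105]
[288 221  74  21 995]
[(205, np.int64(72), np.int64(61), np.int64(51)), (208, np.int64(73), np.int64(63), np.int64(54)), (211, np.int64(72), np.int64(61), np.int64(53)), (214, np.int64(70), np.int64(61), np.int64(52)), (217, np.int64(66), np.int64(64), np.int64(72)), (220, np.int64(62), np.int64(68), np.int64(97)), (223, np.int64(62), np.int64(79), np.int64(124)), (226, np.int64(60), np.int64(83), np.int64(132)), (229, np.int64(59), np.int64(82), np.int64(132)), (232, np.int64(57), np.int64(78), np.int64(127)), (235, np.int64(52), np.int64(66), np.int64(103)), (238, np.int64(50), np.int64(44), np.int64(40)), (241, np.int64(51), np.int64(44), np.int64(41)), (244, np.int64(46), np.int64(41), np.int64(36)), (247, np.int64(47), np.int64(42), np.int64(38)), (250, np.int64(47), np.int64(41), np.int64(38)), (253, np.int64(45), np.int64(41), np.int64(37)), (256, np.int64(42), np.int64(40), np.int64(35)), (259, np.int64(43), np.int64(38), np.int64(34))]
```

```bash
cat >> h.py <<'E'
def wproj(w,s,P):
    K=np.array(w['camera_matrix']);T=np.array(w['hand_eye']);R=np.array(s['ee_rot'])
    v=T[:3,:3].T@(R.T@(np.array(P)-s['tcp_pos'])-T[:3,3]);a=np.arccos(v[2]/np.linalg.norm(v));return v[:2]/np.linalg.norm(v[:2])*a*K[0,0]+K[:2,2]
def bw(x,y,z): return np.array([*(O+B@[x,y]),z])
E
python3 -c "
from station import r
from h import *
s=r.sense();w=r.capture('wrist')
for z in(.058,.054,.049):print(z,'pad front L/R',wproj(w,s,bw(-.031,.081,z)),wproj(w,s,bw(-.031,.051,z)),'centre',wproj(w,s,bw(-.046,.066,z)))
print('cover front top edge L,R',[wproj(w,s,bw(-.002,y,.052)) for y in(.03,-.03)])
R=np.array(s['ee_rot'])
for x in(0,9.5):
  for z in(25,10,0):print('tool',x,z,[wproj(w,s,np.array(s['tcp_pos'])+R@np.array([x,y,z])/1000) for y in(-15,15)])
cv2.imwrite('pics/w.png',cv2.resize(w['img'][150:300,220:420],(800,600),interpolation=cv2.INTER_CUBIC)[:,:,::-1])
c=r.capture('scene');cv2.imwrite('pics/s.png',cv2.resize(c['img'][190:290,230:330],(400,400),interpolation=cv2.INTER_CUBIC)[:,:,::-1])
import subprocess
a=cv2.imread('pics/w.png');b=cv2.imread('pics/s.png');a=cv2.resize(a,(400,300));a=cv2.copyMakeBorder(a,0,100,0,0,cv2.BORDER_CONSTANT);cv2.imwrite('pics/ws.png',np.hstack([a,b]))
"
```

```text
0.058 pad front L/R [288.7243534  223.08335232] [340.36609894 223.04756809] centre [314.52390431 246.80920805]
0.054 pad front L/R [289.22473399 220.85015095] [339.79997703 220.8164272 ] centre [314.49260537 244.16740239]
0.049 pad front L/R [289.82295342 218.18446188] [339.12309279 218.15306288] centre [314.45507348 241.0063719 ]
cover front top edge L,R [array([376.35770452, 172.24907791]), array([467.54724017, 174.42165275])]
tool 0 25 [array([291.35977515, 233.12207278]), array([336.45415048, 233.09834898])]
tool 0 10 [array([289.77845805, 241.85200117]), array([338.17495628, 241.82332356])]
tool 0 0 [array([288.59762613, 248.40275543]), array([339.45964831, 248.36982163])]
tool 9.5 25 [array([291.03426563, 219.61093551]), array([336.79817864, 219.59023798])]
tool 9.5 10 [array([289.38397068, 227.49481737]), array([338.59359333, 227.46977862])]
tool 9.5 0 [array([288.145697  , 233.43644042]), array([339.94046426, 233.40762265])]
```

View pics/ws.png

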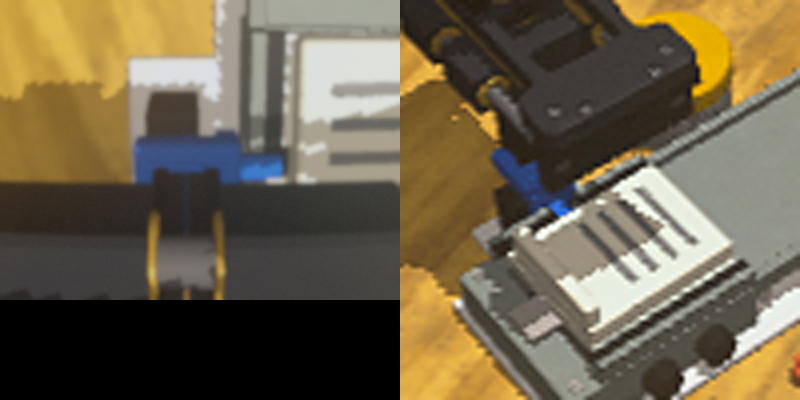

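Left: wrist view, closed fingers (185,175) just over the pad. Right: scene, cover still closed. The geometry (finger edge at row ~236, ±9.5 mm wide) fits tips lying much nearer the TCP than 25 mm, hence zero force, so contact should be imminent.

Call:
{"api": "move_arm", "payload": {"series": [{"grip": 0,"xyz": [0,0,1],"angular": [0,0,0]},{"grip": 0,"xyz": [0,0,2],"angular": [0,0,0]},{"grip": 0,"xyz": [0,0,3],"angular": [0,0,0]},{"grip": 0,"xyz": [0,0,3],"angular": [0,0,0]}]}}

```text
time_s: 5.95
tcp_pos: [0.4777, -0.1555, 0.0573]
ee_rot: [[0.945, -0.327, -0.0], [-0.327, -0.945, 0.0], [-0.0, 0.0, -1.0]]
wrist_force: [-0.3, -0.0, -0.3]
gripper_width: 0.005
gripper_force: 0.0
```

```bash
cat > q.py <<'E'
from station import r
from h import *
s=r.sense();w=r.capture('wrist');c=r.capture('scene')
print(s['tcp_pos'],np.round(s['wrist_force'],2),np.round(s['moment'],2))
h=cv2.cvtColor(w['img'],cv2.COLOR_RGB2HSV);m=cv2.inRange(h,(100,100,60),(125,255,255))
for x in(292,295,335):
    q=np.flatnonzero(m[190:270,x]);print('wrist blue col',x,q[[0,-1]]+190 if len(q) else None)
ys=[(np.flatnonzero(m[190:270,x])[-1]+190 if m[190:270,x].any() else -1) for x in range(286,344,3)];print('bottom profile',ys)
for z in(.058,.054,.051,.049):print(z,wproj(w,s,bw(-.031,.081,z)))
ce,st,mm=blob(c['img'],(100,120,60),(125,255,255),(240,210,280,255));print('scene',st,[np.flatnonzero(mm[:,x])[0] for x in(254,255,256)],'closed: 227 227 226')
for z in(.058,.054,.049):print(z,proj(c,bw(-.061,.081,z)))
E
python3 q.py
```

```text
[ 0.47769863 -0.15549881  0.05725329] [-0.33 -0.02 -0.28] [-0.08  0.03 -0.02]
wrist blue col 292 [223 241]
wrist blue col 295 [223 240]
wrist blue col 335 [221 241]
bottom profile [-1, np.int64(241), np.int64(241), np.int64(240), np.int64(233), np.int64(233), np.int64(235), np.int64(236), np.int64(236), np.int64(236), np.int64(236), np.int64(236), np.int64(234), np.int64(233), np.int64(233), np.int64(241), np.int64(241), np.int64(241), np.int64(241), np.int64(242)]
0.058 [288.22954572 224.67314881]
0.054 [288.74734687 222.36644473]
0.051 [289.1222274 220.6985507]
0.049 [289.36600378 219.61491161]
scene [253 227  20  17  91] [np.int64(227), np.int64(228), np.int64(229)] closed: 227 227 226
0.058 [[252.05271902 228.60359875]]
0.054 [[252.31495922 229.99893064]]
0.049 [[252.64044344 231.73077231]]
```

Call:
{"api": "move_arm", "payload": {"series": [{"grip": 0,"xyz": [0,0,1],"angular": [0,0,0]},{"grip": 0,"xyz": [0,0,2],"angular": [0,0,0]},{"grip": 0,"xyz": [0,0,3],"angular": [0,0,0]},{"grip": 0,"xyz": [0,0,3],"angular": [0,0,0]}]}}

```text
time_s: 6.45
tcp_pos: [0.4777, -0.1555, 0.0543]
ee_rot: [[0.945, -0.327, -0.0], [-0.327, -0.945, 0.0], [-0.0, 0.0, -1.0]]
wrist_force: [-0.6, -0.4, 0.7]
gripper_width: 0.004
gripper_force: 0.0
```

```bash
python3 q.py
```

```text
[ 0.47772537 -0.15551092  0.05427239] [-0.61 -0.37  0.74] [-0.02 -0.04  0.01]
wrist blue col 292 [225 241]
wrist blue col 295 [225 240]
wrist blue col 335 [223 241]
bottom profile [-1, np.int64(241), np.int64(241), np.int64(240), np.int64(233), np.int64(233), np.int64(235), np.int64(235), np.int64(235), np.int64(235), np.int64(235), np.int64(235), np.int64(234), np.int64(233), np.int64(234), np.int64(241), np.int64(241), np.int64(241), np.int64(241), np.int64(242)]
0.058 [287.82581292 226.50423558]
0.054 [288.35995515 224.1233299 ]
0.051 [288.74648962 222.4026411 ]
0.049 [288.99776384 221.28509017]
scene [253 227  12  12  49] [np.int64(227), np.int64(227), np.int64(230)] closed: 227 227 226
0.058 [[252.05271902 228.60359875]]
0.054 [[252.31495922 229.99893064]]
0.049 [[252.64044344 231.73077231]]
```

Pad-to-finger gap in the wrist image (225 vs 235 px) now matches contact. Press.

Call:
{"api": "move_arm", "payload": {"series": [{"grip": 0,"xyz": [0,0,1],"angular": [0,0,0]},{"grip": 0,"xyz": [0,0,2],"angular": [0,0,0]},{"grip": 0,"xyz": [0,0,3],"angular": [0,0,0]},{"grip": 0,"xyz": [0,0,3],"angular": [0,0,0]}]}}

```text
time_s: 6.95
tcp_pos: [0.478, -0.1555, 0.0515]
ee_rot: [[0.945, -0.327, 0.0], [-0.327, -0.945, -0.0], [0.0, -0.0, -1.0]]
wrist_force: [0.1, 0.4, 1.1]
gripper_width: 0.005
gripper_force: 0.6
```

```bash
python3 q.py
```

```text
[ 0.47796498 -0.15550906  0.05148254] [0.14 0.37 1.11] [-0.01  0.02  0.02]
wrist blue col 292 [226 241]
wrist blue col 295 [225 240]
wrist blue col 335 [224 241]
bottom profile [-1, np.int64(241), np.int64(241), np.int64(240), np.int64(233), np.int64(233), np.int64(235), np.int64(235), np.int64(235), np.int64(236), np.int64(236), np.int64(236), np.int64(234), np.int64(233), np.int64(234), np.int64(241), np.int64(241), np.int64(241), np.int64(241), np.int64(242)]
0.058 [287.59717408 228.59370856]
0.054 [288.14418823 226.13756503]
0.051 [288.53987207 224.36330837]
0.049 [288.79701865 223.21133253]
scene [254 228  13  15  56] [np.int64(228), np.int64(228), np.int64(230)] closed: 227 227 226
0.058 [[252.05271902 228.60359875]]
0.054 [[252.31495922 229.99893064]]
0.049 [[252.64044344 231.73077231]]
```

Contact and start of press. Continue to about 7.5 mm travel.

Call:
{"api": "move_arm", "payload": {"series": [{"grip": 0,"xyz": [0,0,1],"angular": [0,0,0]},{"grip": 0,"xyz": [0,0,2],"angular": [0,0,0]},{"grip": 0,"xyz": [0,0,3],"angular": [0,0,0]},{"grip": 0,"xyz": [0,0,4],"angular": [0,0,0]},{"grip": 0,"xyz": [0,0,5],"angular": [0,0,0]},{"grip": 0,"xyz": [0,0,5],"angular": [0,0,0]}]}}

```text
time_s: 7.65
tcp_pos: [0.4779, -0.1555, 0.0463]
ee_rot: [[0.945, -0.327, -0.0], [-0.327, -0.945, -0.0], [-0.0, 0.0, -1.0]]
wrist_force: [0.0, 0.6, 0.8]
gripper_width: -0.0
gripper_force: 0.8
```

```bash
cat >> q.py <<'E'
# cover front edge (white -> grey transition) along box x in wrist view, heights .052 (mid part top)
K=np.array(w['camera_matrix']);g=cv2.cvtColor(w['img'],cv2.COLOR_RGB2GRAY)
for y in(-.02,-.005,.01):
    xs=np.arange(-.05,.06,.001);px=np.array([wproj(w,s,bw(x,y,.052)) for x in xs],np.float32)
    v=cv2.remap(g,px[:,:1],px[:,1:],cv2.INTER_LINEAR).ravel().astype(int);d=v[:-3]-v[3:];i=d[20:].argmax()+20
    print('y',y,'front edge x mm',round((xs[i]+.0015)*1000,1),'drop',d[i])
E
python3 q.py
```

```text
[ 0.47790021 -0.15553517  0.04628617] [0.01 0.65 0.83] [ 0.07 -0.05 -0.01]
wrist blue col 292 [226 241]
wrist blue col 295 [226 240]
wrist blue col 335 [225 241]
bottom profile [-1, np.int64(241), np.int64(241), np.int64(240), np.int64(233), np.int64(233), np.int64(235), np.int64(235), np.int64(236), np.int64(236), np.int64(235), np.int64(236), np.int64(234), np.int64(233), np.int64(234), np.int64(241), np.int64(241), np.int64(241), np.int64(241), np.int64(242)]
0.058 [286.76374026 231.86677769]
0.054 [287.34293404 229.26685791]
0.051 [287.76154498 227.39047138]
0.049 [288.03343207 226.17297002]
scene [254 230  12  13  48] [np.int64(230), np.int64(230), np.int64(232)] closed: 227 227 226
0.058 [[252.05271902 228.60359875]]
0.054 [[252.31495922 229.99893064]]
0.049 [[252.64044344 231.73077231]]
y -0.02 front edge x mm -13.5 drop 72
y -0.005 front edge x mm 14.5 drop 74
y 0.01 front edge x mm 15.5 drop 71
```

The pad is ~8 mm down and the cover's front edge has moved from about −2 to +15 mm, so it sprang to x ≈ −25. True tips are ~3 mm above the TCP reading. Now lift, open to ~30 mm and go behind the ledge.

Call:
{"api": "move_arm", "payload": {"series": [{"grip": 0,"xyz": [0,0,-20],"angular": [0,0,0]},{"grip": 0.35,"xyz": [0,0,-42],"angular": [0,0,0]},{"grip": 0.35,"xyz": [-15,20,-45],"angular": [0,0,0]},{"grip": 0.35,"xyz": [-30,44,-45],"angular": [0,0,0]},{"grip": 0.35,"xyz": [-44,66,-45],"angular": [0,0,0]},{"grip": 0.35,"xyz": [-44,66,-45],"angular": [0,0,0]},{"grip": 0.35,"xyz": [-44,66,-45],"angular": [0,0,0]}]}}

```text
time_s: 8.45
tcp_pos: [0.4145, -0.2038, 0.0915]
ee_rot: [[0.945, -0.328, 0.0], [-0.328, -0.945, -0.0], [0.0, 0.0, -1.0]]
wrist_force: [0.4, 0.1, 0.5]
gripper_width: 0.344
gripper_force: 0.0
```

```bash
cat > q2.py <<'E'
from station import r
from h import *
import sys
s=r.sense();go(s,-.090,0,.045);w=r.capture('wrist');g=cv2.cvtColor(w['img'],cv2.COLOR_RGB2GRAY)
hs=cv2.cvtColor(w['img'],cv2.COLOR_RGB2HSV)
for y in(-.033,-.005,.033):
    xs=np.arange(-.05,.10,.001);px=np.array([wproj(w,s,bw(x,y,.040 if abs(y)>.03 else .052)) for x in xs],np.float32)
    v=cv2.remap(g,px[:,:1],px[:,1:],cv2.INTER_LINEAR).ravel().astype(int);print(y,[int(a) for a in v[::4]]);d=v[:-3]-v[3:];i=d.argmax()
    print('front edge mm',round((xs[i]+.0015)*1000,1),'drop',d[i])
m=cv2.inRange(hs,(100,100,60),(125,255,255));m[:,450:]=0
ce,st,mm=blob(w['img'],(100,100,60),(125,255,255),(150,100,400,280));print('blue',st,[ (z,wproj(w,s,bw(-.031,.066,z)).round(1)) for z in(.058,.053,.049)])
E
python3 q2.py
```

```text
t 8.45 box [-9.01312744e-02 -4.22311666e-07] 0.0914556965164202 F [0.4 0.1 0.5] grip 0.3436570132234026
shift [ 0.1 -0.  46.5] turn [ 0.     -0.0002 -0.0011]
-0.033 [208, 206, 219, 212, 209, 218, 211, 209, 217, 216, 216, 219, 219, 219, 221, 222, 222, 176, 176, 175, 173, 174, 174, 172, 172, 172, 171, 171, 170, 169, 167, 63, 0, 0, 0, 0, 0, 0]
front edge mm 73.5 drop 167
-0.005 [225, 225, 225, 225, 189, 205, 225, 176, 221, 224, 174, 225, 208, 184, 225, 224, 220, 175, 174, 172, 170, 171, 171, 170, 167, 169, 168, 168, 167, 168, 0, 0, 0, 0, 0, 0, 0, 0]
front edge mm 68.5 drop 169
0.033 [217, 215, 213, 213, 211, 199, 192, 193, 203, 205, 214, 210, 200, 209, 210, 203, 206, 174, 170, 171, 171, 171, 169, 167, 168, 171, 171, 168, 167, 166, 166, 73, 0, 0, 0, 0, 0, 0]
front edge mm 73.5 drop 166
blue [ 198  142   43   43 1716] [(0.058, array([214.9, 144.4])), (0.053, array([217.1, 143.8])), (0.049, array([218.8, 143.3]))]
```

Cover front at ≈ +15 mm across its whole width, so it's straight, x ≈ −25. Descend behind the ledge.

Call:
{"api": "move_arm", "payload": {"series": [{"grip": 0.35,"xyz": [0,0,15],"angular": [0,0,0]},{"grip": 0.35,"xyz": [0,0,30],"angular": [0,0,0]},{"grip": 0.35,"xyz": [0,0,40],"angular": [0,0,0]},{"grip": 0.35,"xyz": [0,0,46],"angular": [0,0,0]},{"grip": 0.35,"xyz": [0,0,46],"angular": [0,0,0]}]}}

```text
time_s: 9.0
tcp_pos: [0.4146, -0.2032, 0.0447]
ee_rot: [[0.945, -0.326, -0.002], [-0.326, -0.945, 0.0], [-0.002, 0.0, -1.0]]
wrist_force: [0.0, 0.6, -0.2]
gripper_width: 0.353
gripper_force: 0.0
```

Call:
{"api": "move_arm", "payload": {"series": [{"grip": 0.35,"xyz": [8,0,0],"angular": [0,0,0]},{"grip": 0.35,"xyz": [14,0,0],"angular": [0,0,0]},{"grip": 0.35,"xyz": [18,0,0],"angular": [0,0,0]},{"grip": 0.35,"xyz": [22,0,0],"angular": [0,0,0]},{"grip": 0.35,"xyz": [26,0,0],"angular": [0,0,0]},{"grip": 0.35,"xyz": [30,0,0],"angular": [0,0,0]},{"grip": 0.35,"xyz": [30,0,0],"angular": [0,0,0]}]}}

```text
time_s: 9.7
tcp_pos: [0.4439, -0.2136, 0.0456]
ee_rot: [[0.945, -0.327, 0.001], [-0.327, -0.945, -0.0], [0.001, -0.0, -1.0]]
wrist_force: [-0.6, 0.4, -0.6]
gripper_width: 0.351
gripper_force: 0.0
```

```bash
python3 q2.py
```

```text
t 9.7 box [-0.05911146  0.00032759] 0.04556084797767568 F [-0.6  0.4 -0.6] grip 0.3514771398617109
shift [-30.9   0.3   0.5] turn [-0.0001 -0.0012 -0.0001]
-0.033 [140, 140, 142, 150, 185, 206, 206, 207, 204, 203, 207, 204, 197, 208, 206, 203, 206, 207, 201, 204, 208, 162, 162, 161, 160, 161, 160, 159, 159, 159, 156, 157, 157, 158, 159, 0, 0, 0]
front edge mm 87.5 drop 159
-0.005 [152, 154, 109, 156, 157, 185, 214, 214, 188, 168, 215, 163, 210, 215, 164, 215, 211, 166, 215, 215, 215, 161, 161, 160, 158, 158, 159, 158, 157, 158, 158, 157, 158, 0, 0, 0, 0, 0]
front edge mm 79.5 drop 158
0.033 [146, 136, 152, 209, 206, 209, 209, 210, 209, 209, 208, 209, 206, 208, 209, 208, 206, 207, 208, 207, 206, 160, 158, 156, 157, 159, 160, 158, 156, 156, 155, 156, 154, 155, 155, 0, 0, 0]
front edge mm 87.5 drop 155
blue [ 173  204   58   37 1760] [(0.058, array([194.3, 208.6])), (0.053, array([197.4, 206.1])), (0.049, array([199.8, 204.1]))]
```

Pushing works: the cover's front is at +32 mm (x ≈ −8), straight. Push on to x ≈ 52.

Call:
{"api": "move_arm", "payload": {"series": [{"grip": 0.35,"xyz": [4,0,0],"angular": [0,0,0]},{"grip": 0.35,"xyz": [8,0,0],"angular": [0,0,0]},{"grip": 0.35,"xyz": [12,0,0],"angular": [0,0,0]},{"grip": 0.35,"xyz": [16,0,0],"angular": [0,0,0]},{"grip": 0.35,"xyz": [20,0,0],"angular": [0,0,0]},{"grip": 0.35,"xyz": [24,0,0],"angular": [0,0,0]},{"grip": 0.35,"xyz": [28,0,0],"angular": [0,0,0]},{"grip": 0.35,"xyz": [32,0,0],"angular": [0,0,0]},{"grip": 0.35,"xyz": [36,0,0],"angular": [0,0,0]},{"grip": 0.35,"xyz": [40,0,0],"angular": [0,0,0]}]}}

```text
time_s: 10.75
tcp_pos: [0.4812, -0.2265, 0.0454]
ee_rot: [[0.945, -0.327, -0.0], [-0.327, -0.945, -0.0], [-0.0, 0.0, -1.0]]
wrist_force: [-1.0, -0.3, 0.2]
gripper_width: 0.35
gripper_force: 0.3
```

Call:
{"api": "move_arm", "payload": {"series": [{"grip": 0.35,"xyz": [4,0,0],"angular": [0,0,0]},{"grip": 0.35,"xyz": [8,0,0],"angular": [0,0,0]},{"grip": 0.35,"xyz": [12,0,0],"angular": [0,0,0]},{"grip": 0.35,"xyz": [16,0,0],"angular": [0,0,0]},{"grip": 0.35,"xyz": [19,0,0],"angular": [0,0,0]},{"grip": 0.35,"xyz": [21,0,0],"angular": [0,0,0]},{"grip": 0.35,"xyz": [21,0,0],"angular": [0,0,0]},{"grip": 0.35,"xyz": [21,0,0],"angular": [0,0,0]}]}}

```text
time_s: 11.55
tcp_pos: [0.5011, -0.2333, 0.0456]
ee_rot: [[0.945, -0.327, 0.001], [-0.327, -0.945, -0.0], [0.001, -0.0, -1.0]]
wrist_force: [-0.4, -0.4, -0.5]
gripper_width: 0.347
gripper_force: 0.0
```

```bash
python3 q2.py
```

```text
t 11.55 box [0.00138818 0.00033671] 0.045597743660118914 F [-0.4 -0.4 -0.5] grip 0.34740131825752574
shift [-91.4   0.3   0.5] turn [-0.0001 -0.001  -0.0001]
-0.033 [26, 27, 29, 32, 64, 107, 112, 102, 83, 51, 45, 86, 95, 131, 136, 131, 156, 140, 146, 173, 207, 203, 200, 204, 204, 199, 201, 206, 201, 202, 208, 200, 202, 208, 201, 206, 170, 169]
front edge mm 92.5 drop 36
-0.005 [67, 98, 128, 110, 116, 68, 83, 108, 111, 96, 75, 86, 70, 85, 97, 148, 155, 117, 150, 156, 164, 214, 215, 214, 160, 215, 181, 195, 216, 163, 214, 214, 163, 216, 216, 215, 167, 144]
front edge mm 98.5 drop 67
0.033 [26, 29, 29, 31, 46, 77, 112, 102, 85, 52, 46, 49, 77, 92, 143, 151, 127, 150, 199, 205, 207, 205, 205, 206, 205, 203, 204, 208, 205, 204, 208, 206, 204, 207, 206, 205, 168, 164]
front edge mm 93.5 drop 42Traceback (most recent call last):
  File "q2.py", line 11, in <module>
    ce,st,mm=blob(w['img'],(100,100,60),(125,255,255),(150,100,400,280));print('blue',st,[ (z,wproj(w,s,bw(-.031,.066,z)).round(1)) for z in(.058,.053,.049)])
             ~~~~^^^^^^^^^^^^^^^^^^^^^^^^^^^^^^^^^^^^^^^^^^^^^^^^^^^^^^^
  File "h.py", line 9, in blob
    n,l,s,ce=cv2.connectedComponentsWithStats(m);i=1+s[1:,4].argmax();return ce[i],s[i],(l==i).astype(np.uint8)
                                                     ~~~~~~~~~~~~~~^^
ValueError: attempt to get argmax of an empty sequence
```

Cover front at ≈93 mm, so x ≈ 53. Back off, lift clear, check the tab and cover.

Call:
{"api": "move_arm", "payload": {"series": [{"grip": 0.35,"xyz": [-8,0,0],"angular": [0,0,0]},{"grip": 0.35,"xyz": [-20,0,0],"angular": [0,0,0]},{"grip": 0.35,"xyz": [-20,0,-30],"angular": [0,0,0]},{"grip": 0.35,"xyz": [-30,0,-70],"angular": [0,0,0]},{"grip": 0.35,"xyz": [-50,-20,-110],"angular": [0,0,0]},{"grip": 0.35,"xyz": [-70,-60,-130],"angular": [0,0,0]},{"grip": 0.35,"xyz": [-90,-100,-140],"angular": [0,0,0]},{"grip": 0.35,"xyz": [-100,-140,-150],"angular": [0,0,0]},{"grip": 0.35,"xyz": [-110,-180,-150],"angular": [0,0,0]},{"grip": 0.35,"xyz": [-110,-180,-150],"angular": [0,0,0]}]}}

```text
time_s: 12.6
tcp_pos: [0.4551, -0.0238, 0.196]
ee_rot: [[0.947, -0.321, 0.002], [-0.321, -0.947, 0.001], [0.002, -0.002, -1.0]]
wrist_force: [0.5, 0.6, -0.6]
gripper_width: 0.351
gripper_force: 0.0
```

```bash
cat > q3.py <<'E'
from station import r
from h import *
import pickle
d=pickle.load(open('c0.pkl','rb'));s=r.sense();print(s['time_s'],s['tcp_pos'],np.round(s['wrist_force'],2))
for n in('top','scene'):
    c=r.capture(n);g=cv2.cvtColor(c['img'],cv2.COLOR_RGB2HSV)
    poly=proj(c,[bw(x,y,.045) for x,y in((-.08,-.046),(-.08,.046),(.115,.046),(.115,-.046))]).astype(np.int32)
    k=np.zeros(g.shape[:2],np.uint8);cv2.fillConvexPoly(k,poly,255)
    m=cv2.inRange(g,(0,0,200),(180,60,255))&k;N,l,st,ce=cv2.connectedComponentsWithStats(cv2.morphologyEx(m,cv2.MORPH_CLOSE,np.ones((5,5))));i=1+st[1:,4].argmax()
    q=cv2.findContours((l==i).astype(np.uint8),0,1)[0][0][:,0].astype(float)
    b=np.array([B.T@(ray(c,p,.052)[:2]-O) for p in q])*1000;rc=cv2.minAreaRect(b.astype(np.float32));print(n,'cover box-frame rect mm/deg',rc,'range',b.min(0),b.max(0))
    bx=(285,225,325,265) if n=='top' else (245,215,280,250)
    try:
        e=blob(c['img'],(100,120,60),(125,255,255),bx);e0=blob(d[n]['img'],(100,120,60),(125,255,255),bx);print('tab now/start',e[0],e[1],e0[0],e0[1])
    except Exception as ex:print('tab hidden')
    df=cv2.absdiff(c['img'],d[n]['img']).max(2)
    for nm,P in(('tub',(.5855,-.1535,.02)),):
        u=proj(c,P)[0].astype(int);print(nm,'diff',df[u[1]-10:u[1]+10,u[0]-10:u[0]+10].mean())
    if n=='top':print('ring',df[220:260,362:400].mean(),'bolt',df[260:275,358:376].mean())
E
python3 q3.py
```

```text
12.6 [ 0.4550645  -0.02379304  0.19602718] [ 0.48  0.64 -0.63]Traceback (most recent call last):
  File "q3.py", line 9, in <module>
    m=cv2.inRange(g,(0,0,200),(180,60,255))&k;N,l,st,ce=cv2.connectedComponentsWithStats(cv2.morphologyEx(m,cv2.MORPH_CLOSE,np.ones((5,5))));i=1+st[1:,4].argmax()
                                                                                                                                                 ~~~~~~~~~~~~~~~^^
ValueError: attempt to get argmax of an empty sequence
```

```bash
sed -i "s/m=cv2.inRange(g,(0,0,200),(180,60,255))&k/th=cv2.threshold(g[:,:,2][k>0].reshape(-1,1),0,255,cv2.THRESH_OTSU)[0];print('otsu',th);m=cv2.inRange(g,(0,0,th),(180,90,255))\&k/" q3.py; python3 q3.py
```

```text
12.65 [ 0.45458225 -0.02541233  0.19558802] [ 0.45 -0.51 -0.18]
otsu 121.0
top cover box-frame rect mm/deg ((13.413642883300781, 0.88299560546875), (93.99710083007812, 186.94300842285156), 89.98314666748047) range [-80.07084254 -46.09176802] [106.88453208  47.90779027]
tab now/start [304.66346154 246.11057692] [296 238  22  16 208] [304.65550239 246.04784689] [296 238  22  16 209]
tub diff 7.435
ring 7.198684210526316 bolt 7.159259259259259
otsu 165.0
scene cover box-frame rect mm/deg ((51.31591796875, -4.74334716796875), (85.31340026855469, 86.92301940917969), 89.92123413085938) range [  7.79989557 -47.36588327] [94.81907566 37.93966805]
tab now/start [263.15463918 229.57731959] [253 222  21  16 194] [263.16230366 229.52879581] [254 222  20  16 191]
tub diff 9.2325
```

The tab is back at its start pixels, the cover lies straight at x ≈ 52 mm, the bystanders are unmoved, and the arm is clear. Handing in.

```bash
python3 -c "
from station import r
print(r.finish_job())"
```

```text
the job is handed in; nothing more can be done
None
```

The job is handed in: the tab was pressed, the cover sprang forward, and I pushed it off its seat onto the rest. My last camera check put the cover straight at x ≈ 52 mm with the tab up again, and the tub, ring and bolt looked unmoved; I did not check the case and bottle. The hand-in returned no verdict.

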